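# Hold a bean dispenser's sprung gate half open for its flow calibration

## Robot

A 7-joint arm with a two-finger parallel gripper is mounted at the origin on a cart in front of the work surface, level with it; the furniture and walls round the work are solid. World frame = base frame: x ahead of the robot, y to its left, z up, the work surface at z = 0. Lengths are in m, angles in rad, forces in N, time in s.
With the tool pointing down it reaches from about 0.35 to 0.9 m from the base axis. Payload 8.1 kg.
Tool frame: the origin (TCP) lies midway between the tips of the shut fingers; the grasp point (between the pads) lies 19 mm behind it; z points along the fingers, y is the line along which they close (so a half turn about z gives the same grasp; the last joint's range is limited). The gripper opens to 92 mm and grips with 3 to 60 N. Pads are 19 mm wide; open, the fingers measure 130 mm over their backs; the gripper's body (75 mm by 190 mm) begins 47 mm behind the grasp point.
Start: joints at [1.243, 0.434, 0.025, 1.573, -0.012, 1.134, -0.075], TCP at [0.139, -0.609, 0.227] pointing down, gripper open.
Joint ranges: [-2.62, 2.62], [-0.44, 2.09], [-1.27, 1.32], [0.08, 2.57], [-1.32, 4.46], [0.12, 2], [-2.74, 2.74]. Speed limits (rad/s): [2.22, 2.22, 3.01, 3.01, 3.14, 3.14, 3.14].

## Interface

Orientations are given as a rotation vector (axis times angle).
In Python, from cell import arm gives the robot as it stands.
- The arm moves only by the tool carry_out, never from a script. Its arguments are lists of equal length, an entry for each row: "claw": the finger opening in cm, from 0 to 9.18; "delta_pos": the shift along the tool's x, y, z in cm, a list of three; "angular": the turn, a rotation vector about the tool's x, y, z in rad, a list of three. In form: {"claw": [claw, ...], "delta_pos": [[dx, dy, dz], ...], "angular": [[ax, ay, az], ...]}. A call has 1 to 20 rows; each row shifts and turns the commanded pose from where the row before left it, along the tool's axes as they then stand; what a row does not reach is not made up. A row lasts 1/10 s, in which the tool goes at most 50 mm and 8.59 degrees, less where a joint would pass 70% of its speed; a pose out of reach is approached as far as the arm can. A call with a gripper value outside its range is refused whole. The fingers move at their own pace and stop on an object; "force" is the grip in N (left out, the last holds). Time passes only in rows, so rows that do not move let the fingers close. It gives the time, the measured TCP pose, the force, the opening and the grip force at its end, in the units of the state.
- arm.observe(): the state, without advancing time (a new reading comes with each control period).
- arm.get_image(name): name is "scene" or "side" or "wrist"; returns a dict with "frame" (480x640x3 uint8, red, green, blue), "mtx" (3x3 intrinsics, pixels), "T" (4x4, takes a point from camera to world coordinates). Camera axes: x right, y down, z forward; pixel columns grow to the right and rows downward; lengths in m; the calibration is good to about 2 mm. A picture is of the moment at which its call begins. There is no depth.
- arm.sign_off(): hands the job in; it is judged then, once.
Trained networks look in a picture, given as the dict that the camera call returned (one of the last four; its "shot" number tells which), for a name from the list of things; names that differ only in an ending like _2 or _b are one class to them, and where a whole thing is asked for, a point or a joint stands for the part that bears it (a point fixed in the world has none). Each returns a list of dicts, best first, with "conf" (0 to 1); they miss things now and then, are a little off and sometimes report something else, mostly with a low value. They report only what shows in the picture. A call takes as long as a camera call.
- arm.look_for(label, picture): "centre" ([column, row] as shares, 0 to 1, of the picture: columns of its width, rows of its height, amid what is visible of it).
- arm.trace(label, picture): "region" (480x640 bool, what is visible of it) and "centre" ([column, row] as shares, 0 to 1, of the picture: columns of its width, rows of its height, amid what is visible of it).
- arm.place_of(label, picture): "centre" ([column, row] as shares, 0 to 1, of the picture: columns of its width, rows of its height: a listed point, or the origin of a listed thing).
The state is a dict: "clock": time; "joints": joint angles; "dq": joint speeds; "joint_efforts": joint torques, N m; "position": TCP position; "ee_rot": TCP orientation; "force": force on the tool from outside, world axes, zero at the start; "ft_torque": the same for the moment, N m; "width": opening from 0.0 (shut) to 1.0 (fully open); "gripper_force": force on a finger pad.
Only numpy, scipy, OpenCV 4.12 (cv2) and the standard library are available. Lean on these libraries where they do the work, as an engineer would, in place of code of your own. Each camera call takes 0.05 s, during which the arm holds its last target. There are 200 camera calls.

## Task

Set the half-flow point of the empty coffee-bean dispenser: press its keys all the way down one at a time - green, then yellow, then blue, wherever each sits - while the dosing gate stays shut, then slide the gate's black tab against its spring to the orange halfway mark, never past three quarters of its travel. Finish while holding the gate still at the halfway mark with the fingers, keys up again: do not let go, for the spring would shut it. Leave the tumbler and the other things around it where they are.

Things in the scene. Friction and masses are not known exactly. Their poses are not given: they have to be found in the camera images.
- dispenser: White bean dispenser, 190 (x) x 290 (y) mm, fixed. Origin: centre of its underside; its front faces its own -x, +y is left. Flat deck 150 mm up. Front row of the deck (own x = -50 mm): keys in any order at own y = -120, -73, -26 mm; gate tab at y = +40 (shut) to +100 mm (open). Behind the gate, at own x = 42, y = 70 mm, a lidded clear hopper, 96 mm across, 64 mm high.
- gate (a joint): Dosing gate, slides along the dispenser's +y (left, away from the keys): black upright tab 28 (dispenser x) x 16 mm (y), 34 mm tall on a thin steel plate whose top is 4.5 mm above the deck. Value in m: 0 shut (as at the start), 0.03 half, 0.06 fully open. A spring pulls it shut: 3 N when shut, 9 N at half, 15 N fully open. Pinch it across the 16 mm or push its right face.
- gate_top (a point): Centre of the top of the gate's tab (a white stripe runs across it there), 38 mm above the deck; moves with the gate.
- half_mark (a point): Point on the deck (150 mm above the worktop) in the middle of the slot, beside the orange halfway mark; with the gate at half, gate_top is straight above it. Its y axis is the opening direction. Grey marks 30 mm to either side show shut and fully open.
- key_green (a joint): Round green spring key, 26 mm across, pressed straight down. Joint value in m: 0 up, 0.006 fully down, which takes 4 N; springs up when let go.
- key_green_top (a point): Centre of the top of the green key; moves with it. 22 mm above the deck when up, 16 mm when fully down; the fixed black housing round it is 42 mm across and 12 mm high.
- key_yellow (a joint): Round yellow spring key, 26 mm across, pressed straight down. Joint value in m: 0 up, 0.006 fully down, which takes 4 N; springs up when let go.
- key_yellow_top (a point): Centre of the top of the yellow key; moves with it. 22 mm above the deck when up, 16 mm when fully down; the fixed black housing round it is 42 mm across and 12 mm high.
- key_blue (a joint): Round blue spring key, 26 mm across, pressed straight down. Joint value in m: 0 up, 0.006 fully down, which takes 4 N; springs up when let go.
- key_blue_top (a point): Centre of the top of the blue key; moves with it. 22 mm above the deck when up, 16 mm when fully down; the fixed black housing round it is 42 mm across and 12 mm high.
- tumbler: Clear glass tumbler, 81 mm across, 93 mm high, standing under the dispenser's spout, below the gate; leave it alone. Origin: centre of its underside.
- mug_a: Orange mug, 101 mm high; leave it alone. Origin: centre of its underside.
- lemon: Lemon, 72 mm long; leave it alone. Origin: centre of its underside.
- garlic: Garlic bulb, 50 mm; leave it alone. Origin: centre of its underside.
- spice_jar1: Spice jar with red cap, 45 mm across, 106 mm high; leave it alone. Origin: centre of its underside.
- spread_pot: Small tub of spread, 72 mm across, 71 mm high; leave it alone. Origin: centre of its underside.
- teaspoon: Metal teaspoon lying flat, 130 mm long; leave it alone. Origin: centre of its underside.

How it is judged:
By the outcome, as a careful person would: the job done as asked, in the order asked, and still so for the second after the job is handed in, while the arm keeps its last pose, push and grip.
It also fails if it takes over 45 s, if anything falls off the work surface, if the arm or the gripper's body presses on something with over 40 N, if the wrist force passes 120 N, or if a joint passes its speed limit or range.

## Working session

There is one attempt and no reset: what is moved stays moved. The work goes in short steps, Python scripts to look and compute and a tool call to move; the robot and the scene stay as the last step left them, time stands still between calls to the robot, and variables do not carry over. Pictures are saved under pics/ and viewed, at most 10 in all, crops included, and the job is handed in when it is done.

Besides the shell and the picture viewer there is one more tool, called after "Request:" as name(argument=value, ...) on one line, values as JSON. carry_out: Moves the arm, as the interface text tells. Its arguments: {"type":"object","properties":{"claw":{"type":"array","items":{"type":"number"}},"delta_pos":{"type":"array","items":{"type":"array","items":{"type":"number"}}},"angular":{"type":"array","items":{"type":"array","items":{"type":"number"}}},"force":{"type":"number"}},"required":["claw","delta_pos","angular"]}

```bash
mkdir -p pics; cat > h.py <<'E'
import numpy as np, cv2
from cell import arm
from scipy.spatial.transform import Rotation as R
L=['key_green_top','key_yellow_top','key_blue_top','gate_top','half_mark','dispenser','tumbler']
def ray(p,c):
    d=np.linalg.inv(p['mtx'])@np.array([c[0]*640,c[1]*480,1.]); d=p['T'][:3,:3]@d
    return p['T'][:3,3],d/np.linalg.norm(d)
def tri(rs):
    A=sum(np.eye(3)-np.outer(d,d) for o,d in rs); b=sum((np.eye(3)-np.outer(d,d))@o for o,d in rs)
    x=np.linalg.solve(A,b); return x,[np.linalg.norm((np.eye(3)-np.outer(d,d))@(x-o))*1000 for o,d in rs]
def onz(r,z): o,d=r; return o+d*(z-o[2])/d[2]
E
python3 - <<'E'
from h import *
np.set_printoptions(precision=4,suppress=True)
print(arm.observe())
P={n:arm.get_image(n) for n in ['scene','side','wrist']}
for n,p in P.items():
    cv2.imwrite(f'pics/{n}0.png',p['frame'][:,:,::-1]); print(n,p['T'][:3,3],p['T'][:3,2])
for l in L:
    rs=[]
    for n,p in P.items():
        q=arm.place_of(l,p)
        if q:
            print(l,n,np.array(q[0]['centre'])*[640,480],q[0]['conf'])
            if q[0]['conf']>.4: rs.append(ray(p,q[0]['centre']))
    if len(rs)>1: print('  ->',*tri(rs))
E
```

```text
{'clock': 0.0, 'joints': array([ 1.2434,  0.4352,  0.025 ,  1.5741, -0.0116,  1.134 , -0.0751]), 'dq': array([-0.0016, -0.0009,  0.0001, -0.0004,  0.0006,  0.0001,  0.0001]), 'joint_efforts': array([ -0.002 , -66.7869,   0.9834, -31.4468,  -0.0608,   0.0428,
         0.0001]), 'position': array([ 0.1391, -0.6088,  0.226 ]), 'ee_rot': array([-3.1202, -0.3521,  0.0005]), 'force': array([ 0.1133,  0.0561, -1.227 ]), 'ft_torque': array([-0.0263, -0.0252, -0.0268]), 'gripper_force': 0.0, 'width': 0.9998556998750678}
scene [-0.4816  0.4123  0.6573] [ 0.8615 -0.1894 -0.4711]
side [ 0.0914 -0.5379  0.5241] [ 0.3666  0.818  -0.4434]
wrist [ 0.2055 -0.5935  0.3826] [-0.2459 -0.0543 -0.9678]
key_green_top scene [375.488 206.112] 0.5
key_green_top side [388.608 236.016] 0.66
  -> [0.5091 0.071  0.1756] [np.float64(0.37686067474492047), np.float64(0.3768606747448812)]
key_yellow_top scene [394.368 209.904] 0.71
key_yellow_top side [413.12 258.  ] 0.75
  -> [0.5292 0.0214 0.1514] [np.float64(0.16132157527389931), np.float64(0.16132157527384572)]
key_blue_top scene [393.472 205.488] 0.56
key_blue_top side [401.472 250.896] 0.62
  -> [0.5107 0.03   0.168 ] [np.float64(2.6442435307240055), np.float64(2.644243530723927)]
gate_top scene [341.696 204.72 ] 0.77
gate_top side [372.416 216.384] 0.74
  -> [0.517  0.1413 0.1843] [np.float64(0.7694048087226492), np.float64(0.7694048087228037)]
half_mark scene [325.888 220.8  ] 0.55
half_mark side [365.504 223.776] 0.69
  -> [0.5218 0.1745 0.1522] [np.float64(3.0952561844881257), np.float64(3.0952561844878814)]
dispenser scene [354.304 268.08 ] 0.89
dispenser side [399.488 301.92 ] 0.58
  -> [0.5663 0.0989 0.0001] [np.float64(3.0210892439636363), np.float64(3.0210892439636456)]
tumbler scene [324.672 276.192] 0.58
tumbler side [361.28  284.592] 0.75
  -> [0.5229 0.1777 0.0126] [np.float64(1.042459705735645), np.float64(1.0424597057357294)]
```

```bash
python3 - <<'E'
import cv2,numpy as np
a=cv2.imread('pics/scene0.png')[130:330,230:490]; b=cv2.imread('pics/side0.png')[150:350,270:530]
cv2.imwrite('pics/c0.png',np.vstack([cv2.resize(a,(780,600))[::1,:][:600]])[:600])
cv2.imwrite('pics/c1.png',cv2.resize(b,(780,600)))
E
```

```text
(no output)
```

View pics/c0.png

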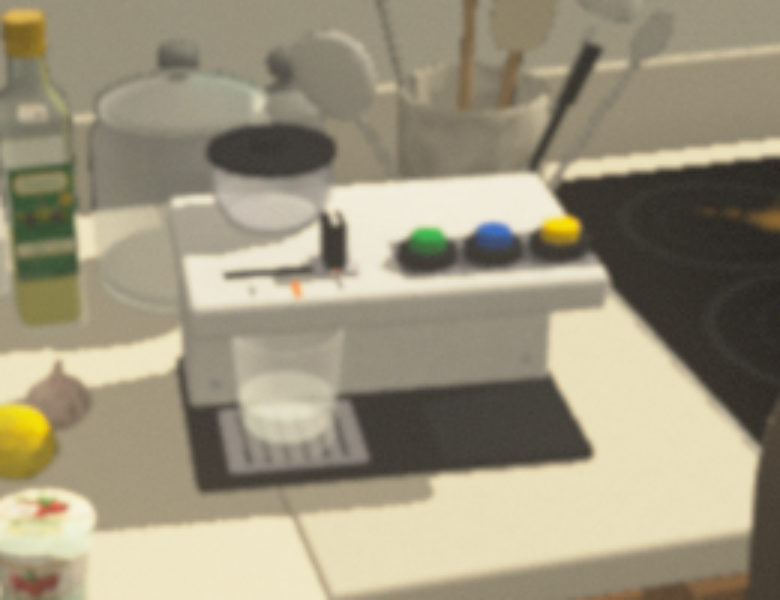

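View pics/c1.png

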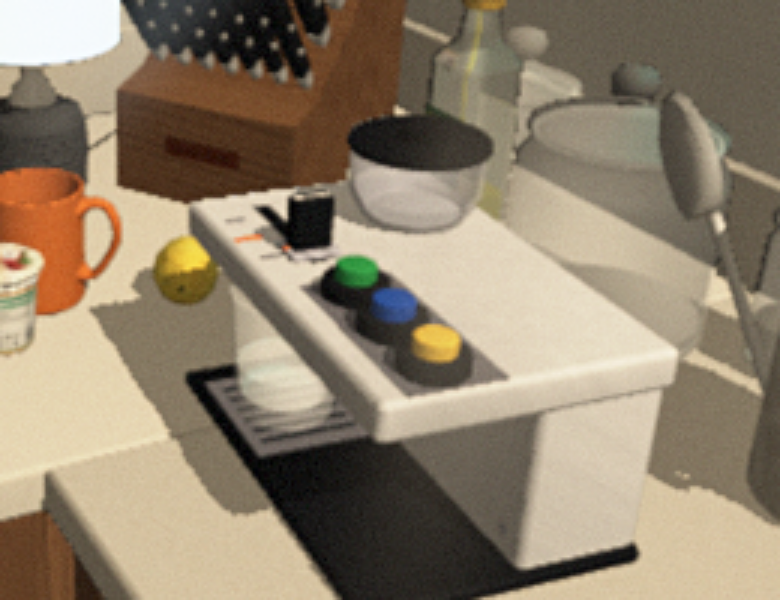

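The front row from the left is gate, green, blue, yellow. Crop pixels, scene: green (428,240), blue (493,236), yellow (560,229), tab top (333,218). Side: green (356,266), blue (394,303), yellow (437,338). The network's yellow in the side view was off, so I'll fit the dispenser's pose to all of these.

```bash
cat >> h.py <<'E'
OY={'key_green_top':-.026,'key_blue_top':-.073,'key_yellow_top':-.120}
HSV={'key_green_top':(45,85),'key_blue_top':(100,125),'key_yellow_top':(20,33)}
def blobs(p,g,rad=25):
    "colour blob centre (share) nearest to guess pixel"
    h=cv2.cvtColor(p['frame'],cv2.COLOR_RGB2HSV); out={}
    for k,(a,b) in HSV.items():
        m=cv2.inRange(h,(a,110,60),(b,255,255)); n,_,s,c=cv2.connectedComponentsWithStats(m)
        best=[(s[i,4],c[i]) for i in range(1,n) if s[i,4]>8 and np.hypot(*(c[i]-g[k]))<rad]
        if best: out[k]=max(best,key=lambda t:t[0])[1]
    return out
def proj(p,X):
    q=np.linalg.inv(p['T'])@np.append(X,1); q=p['mtx']@q[:3]; return q[:2]/q[2]
def world(v,o):
    c,s=np.cos(v[2]),np.sin(v[2]); return np.array([v[0]+c*o[0]-s*o[1],v[1]+s*o[0]+c*o[1],v[3]+o[2]])
E
python3 - <<'E'
from h import *
from scipy.optimize import least_squares
np.set_printoptions(precision=4,suppress=True)
g={'scene':dict(key_green_top=(373,210),key_blue_top=(394,209),key_yellow_top=(417,206)),
'side':dict(key_green_top=(389,239),key_blue_top=(401,251),key_yellow_top=(416,263))}
obs=[];rs={}
for n in g:
    p=arm.get_image(n)
    for k,c in blobs(p,g[n],8).items():
        obs.append((p,[-.05,OY[k],.019],c)); rs.setdefault(k,[]).append(ray(p,c/[640,480])); print(n,k,c)
    q=arm.place_of('gate_top',p)[0]['centre']; obs.append((p,[-.05,.04,.038],np.array(q)*[640,480]))
for k in rs: 
    if len(rs[k])>1: print(k,*tri(rs[k]))
f=lambda v:np.concatenate([proj(p,world(v,o))-c for p,o,c in obs])
r=least_squares(f,[.566,.099,0,.15],x_scale=[.01,.01,.1,.01]); print(r.x,r.fun)
np.save('v.npy',r.x)
for k in OY: print(k,world(r.x,[-.05,OY[k],.022]))
print('gate',world(r.x,[-.05,.04,.038]))
s=arm.observe(); M=R.from_rotvec(s['ee_rot']).as_matrix(); print(M)
t=world(r.x,[-.05,-.04,.14]); print('to',t,'tool cm',100*M.T@(t-s['position']),'tool y ang',np.arctan2(M[1,1],M[0,1]),'want',r.x[2]+np.pi/2)
E
```

```text
scene key_green_top [372.549 209.451]
scene key_blue_top [394.5    207.5741]
scene key_yellow_top [416.9016 206.3852]
side key_green_top [388.7966 240.4322]
side key_blue_top [400.7868 251.1176]
side key_yellow_top [415.5664 263.6923]
key_green_top [0.5136 0.0753 0.1652] [np.float64(0.7974299429089539), np.float64(0.797429942909001)]
key_blue_top [0.5081 0.0293 0.1664] [np.float64(0.6385415285262861), np.float64(0.638541528526158)]
key_yellow_top [ 0.504  -0.0185  0.166 ] [np.float64(0.2984132915767073), np.float64(0.29841329157672625)]
[ 0.5648  0.0966 -0.0963  0.148 ] [ 0.2124 -0.1808  0.3665  0.0253 -0.1193 -0.4423  0.0133  1.4502 -0.3392
 -1.2296  0.3223 -0.5002 -0.4304 -0.4191  0.7866  1.4907]
key_green_top [0.5125 0.0755 0.17  ]
key_blue_top [0.508  0.0287 0.17  ]
key_yellow_top [ 0.5035 -0.0181  0.17  ]
gate [0.5189 0.1412 0.186 ]
[[ 0.9749  0.2228 -0.    ]
 [ 0.2228 -0.9749 -0.    ]
 [-0.      0.     -1.    ]]
to [0.5112 0.0615 0.288 ] tool cm [ 51.2005 -57.1122  -6.1305] tool y ang -1.3461151045471256 want 1.474533781890623
```

Request:
carry_out(claw=[0, 0, 0, 0, 0, 0, 0, 0, 0, 0, 0, 0, 0, 0, 0, 0, 0, 0, 0, 0], delta_pos=[[3, -3.36, -1.5], [3, -3.36, -1.5], [3, -3.36, -1.5], [3, -3.36, -1.5], [3, -3.36, 0], [3, -3.36, 0], [3, -3.36, 0], [3, -3.36, 0], [3, -3.36, 0], [3, -3.36, 0], [3, -3.36, 0], [3, -3.36, 0], [3, -3.36, 0], [3, -3.36, 0], [3, -3.36, 0], [3, -3.36, 0], [3, -3.36, 0], [0, 0, 0], [0, 0, 0], [0, 0, 0]], angular=[[0, 0, 0], [0, 0, 0], [0, 0, 0], [0, 0, 0], [0, 0, 0], [0, 0, 0], [0, 0, 0], [0, 0, 0], [0, 0, 0], [0, 0, 0], [0, 0, 0], [0, 0, 0], [0, 0, 0], [0, 0, 0], [0, 0, 0], [0, 0, 0], [0, 0, 0], [0, 0, 0.107], [0, 0, 0.107], [0, 0, 0.107]])

```text
clock: 3.4
position: [0.5093, 0.0616, 0.2866]
ee_rot: [-3.138, 0.157, 0.0]
force: [-0.2, -0.6, -0.1]
width: 0.005
gripper_force: 0.0
```

```bash
cat > m.py <<'E'
from h import *
from scipy.optimize import least_squares
np.set_printoptions(precision=4,suppress=True)
import sys
v=np.load('v.npy'); p=arm.get_image('wrist'); s=arm.observe()
cv2.imwrite(f'pics/{sys.argv[1]}.png',p['frame'][:,:,::-1])
print(s['clock'],s['position'],s['force'],s['width'])
g={k:proj(p,world(v,[-.05,OY[k],.022])) for k in OY}
b=blobs(p,g,60); obs=[]
for k in b:
    print(k,g[k],b[k],onz(ray(p,b[k]/[640,480]),.171)); obs.append(([-.05,OY[k],.021],b[k]))
for l in ['gate_top','half_mark']+list(OY):
    q=arm.place_of(l,p)
    if q:
        c=np.array(q[0]['centre'])*[640,480]; z={'g':.188,'h':.15,'k':.172}[l[0]]
        print(l,c,q[0]['conf'],onz(ray(p,q[0]['centre']),z))
        if l[0]=='g': obs.append(([-.05,.04,.038],c))
        if l[0]=='h': obs.append(([-.05,.07,0],c))
f=lambda w:np.concatenate([proj(p,world([*w,.15],o))-c for o,c in obs])
r=least_squares(f,v[:3],x_scale=[.01,.01,.1],loss='soft_l1'); w=np.append(r.x,.15); print('fit',w,np.round(f(r.x),1))
np.save('w.npy',w)
M=R.from_rotvec(s['ee_rot']).as_matrix(); print('yaw err about tool z',-(w[2]-np.pi/2-np.arctan2(M[1,1],M[0,1])), 'tool z',M[:,2])
for k in OY:
    t=world(w,[-.05,OY[k],.022]); print(k,t,'tool cm',100*M.T@(t-s['position']))
t=world(w,[-.05,.04,.010]); print('gate',t,'tool cm',100*M.T@(t-s['position']))
E
python3 m.py w1
```

```text
3.45 [0.5092 0.0614 0.2867] [-0.7386 -0.3089  0.1492] -0.0010754914860599933
key_green_top [300.3114 234.5245] [299.6332 233.3024] [0.5139 0.0758 0.171 ]
key_blue_top [357.2478 234.3687] [355.837  233.3728] [0.5092 0.0299 0.171 ]
key_yellow_top [414.211  234.2128] [411.8083 233.2107] [ 0.5048 -0.0159  0.171 ]
gate_top [209.984 244.32 ] 0.73 [0.5159 0.1449 0.188 ]
half_mark [191.296 231.216] 0.74 [0.5203 0.1725 0.15  ]
key_green_top [299.712 232.32 ] 0.7 [0.5149 0.0756 0.172 ]
key_blue_top [357.184 236.016] 0.85 [0.5071 0.029  0.172 ]
key_yellow_top [415.808 236.592] 0.84 [ 0.5019 -0.0188  0.172 ]
fit [ 0.5645  0.0992 -0.0781  0.15  ] [-1.4  1.6 -0.5  0.4  0.8 -0.6  2.  -2.5 -0.4  0.3]
yaw err about tool z -0.028658268765360262 tool z [-0.0001 -0.     -1.    ]
key_green_top [0.5126 0.0772 0.172 ] tool cm [ 0.1678 -1.6046 11.4668]
key_blue_top [0.5089 0.0303 0.172 ] tool cm [ 0.3025  3.0935 11.4669]
key_yellow_top [ 0.5053 -0.0165  0.172 ] tool cm [ 0.4372  7.7915 11.4669]
gate [0.5177 0.143  0.16  ] tool cm [-0.0211 -8.2019 12.6668]
```

View pics/w1.png

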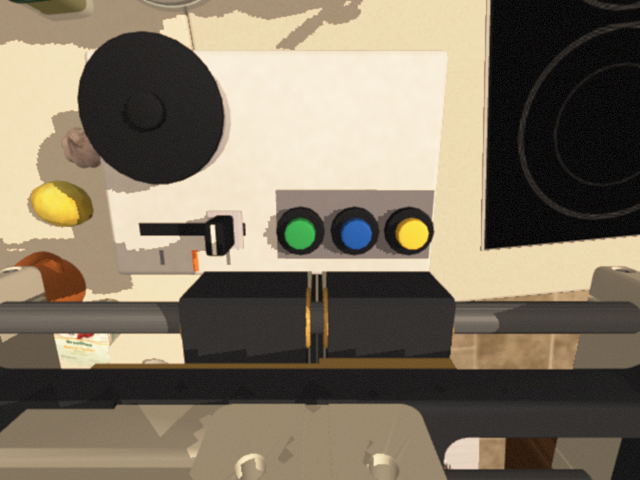

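The wrist view confirms the layout: green (300,233), blue (356,233), yellow (412,233), tab top (212,236) and orange mark (195,260). The key row is level in the picture, so the yaw is right. Next is green.

Request:
carry_out(claw=[0, 0, 0, 0, 0, 0, 0], delta_pos=[[0.23, -1.5, 0], [0, 0, 4], [0, 0, 4], [0, 0, 2.6], [0, 0, 0.5], [0, 0, 0.5], [0, 0, 0]], angular=[[0, 0, 0], [0, 0, 0], [0, 0, 0], [0, 0, 0], [0, 0, 0], [0, 0, 0], [0, 0, 0]], force=20)

```text
clock: 4.4
position: [0.5134, 0.076, 0.1716]
ee_rot: [-3.138, 0.151, -0.002]
force: [-0.2, -0.2, 2.9]
width: 0.006
gripper_force: 0.7
```

Request:
carry_out(claw=[0, 0, 0], delta_pos=[[0, 0, 0.3], [0, 0, 0.3], [0, 0, 0]], angular=[[0, 0, 0], [0, 0, 0], [0, 0, 0]])

```text
clock: 4.7
position: [0.514, 0.0762, 0.1662]
ee_rot: [-3.138, 0.151, -0.005]
force: [-1.6, -1.4, 10.1]
width: 0.006
gripper_force: 4.5
```

Request:
carry_out(claw=[0, 0], delta_pos=[[0, 0, 0.25], [0, 0, 0]], angular=[[0, 0, 0], [0, 0, 0]])

```text
clock: 4.9
position: [0.5142, 0.0762, 0.1657]
ee_rot: [3.138, -0.151, 0.006]
force: [-10.0, -3.6, 31.7]
width: 0.004
gripper_force: 16.0
```

Request:
carry_out(claw=[0, 0, 0, 0, 0, 0, 0, 0, 0], delta_pos=[[0, 0, -3.2], [0, 4.7, 0], [0, 4.7, 0], [0, 0, 0], [0, 0, 1.9], [0, 0, 0.4], [0, 0, 0.4], [0, 0, 0.4], [0, 0, 0]], angular=[[0, 0, 0], [0, 0, 0], [0, 0, 0], [0, 0, 0], [0, 0, 0], [0, 0, 0], [0, 0, 0], [0, 0, 0], [0, 0, 0]])

```text
clock: 5.8
position: [0.5041, -0.0176, 0.1658]
ee_rot: [3.136, -0.15, 0.002]
force: [-11.5, -3.2, 28.3]
width: 0.009
gripper_force: 13.8
```

Yellow is bottomed too, with 28 N at the same height. Now blue.

Request:
carry_out(claw=[0, 0, 0, 0, 0, 0, 0, 0], delta_pos=[[0, 0, -3.1], [0, -4.7, 0], [0, 0, 0], [0, 0, 1.9], [0, 0, 0.4], [0, 0, 0.4], [0, 0, 0.4], [0, 0, 0]], angular=[[0, 0, 0], [0, 0, 0], [0, 0, 0], [0, 0, 0], [0, 0, 0], [0, 0, 0], [0, 0, 0], [0, 0, 0]])

```text
clock: 6.6
position: [0.5084, 0.0298, 0.1658]
ee_rot: [3.138, -0.151, 0.001]
force: [-11.5, 0.7, 27.5]
width: 0.008
gripper_force: 13.8
```

Request:
carry_out(claw=[0, 0, 4, 4, 4, 4, 4], delta_pos=[[0, 0, -3], [0, 0, -5], [0, -3.8, 0], [0, -3.8, 0], [0, -3.7, 0], [0, 0, 0], [0, 0, 0]], angular=[[0, 0, 0], [0, 0, 0], [0, 0, 0], [0, 0, 0], [0, 0, 0], [0, 0, 0], [0, 0, 0]])

```text
clock: 7.3
position: [0.5192, 0.1422, 0.2433]
ee_rot: [3.138, -0.148, -0.0]
force: [0.6, -1.3, -0.5]
width: 0.391
gripper_force: 0.0
```

```bash
python3 m.py w2; python3 - <<'E'
import cv2; cv2.imwrite('pics/w2c.png',cv2.resize(cv2.imread('pics/w2.png')[170:370,200:460],(780,600)))
E
```

```text
7.35 [0.5193 0.1409 0.2432] [-0.0247 -0.0312  0.2807] 0.4115701061027014
key_green_top [412.741 252.162] [410.2286 250.3098] [0.5144 0.0775 0.171 ]
key_blue_top [479.4894 252.3315] [475.7504 250.5641] [0.5099 0.0318 0.171 ]
key_yellow_top [546.2377 252.5009] [540.7887 250.7101] [ 0.5055 -0.0135  0.171 ]
gate_top [545.408 254.304] 0.6 [ 0.5088 -0.0055  0.188 ]
half_mark [278.208 246.384] 0.84 [0.5203 0.1721 0.15  ]
key_green_top [412.096 253.008] 0.95 [0.5126 0.0765 0.172 ]
key_blue_top [476.416 252.816] 0.74 [0.5085 0.0318 0.172 ]
key_yellow_top [545.472 254.304] 0.76 [ 0.5029 -0.0163  0.172 ]
fit [ 0.5665  0.0986 -0.0954  0.15  ] [   0.     0.2    1.6    0.     3.8   -0.  -229.5    3.3   -1.6   -3.9]
yaw err about tool z -0.0010892319640480874 tool z [-0.0002 -0.0007 -1.    ]
key_green_top [0.5143 0.0774 0.172 ] tool cm [0.1066 6.3589 7.1226]
key_blue_top [0.5098 0.0307 0.172 ] tool cm [ 0.1117 11.0589  7.1259]
key_yellow_top [ 0.5053 -0.0161  0.172 ] tool cm [ 0.1169 15.7589  7.1293]
gate [0.5205 0.1431 0.16  ] tool cm [ 0.0996 -0.242   8.318 ]
```

View pics/w2c.png

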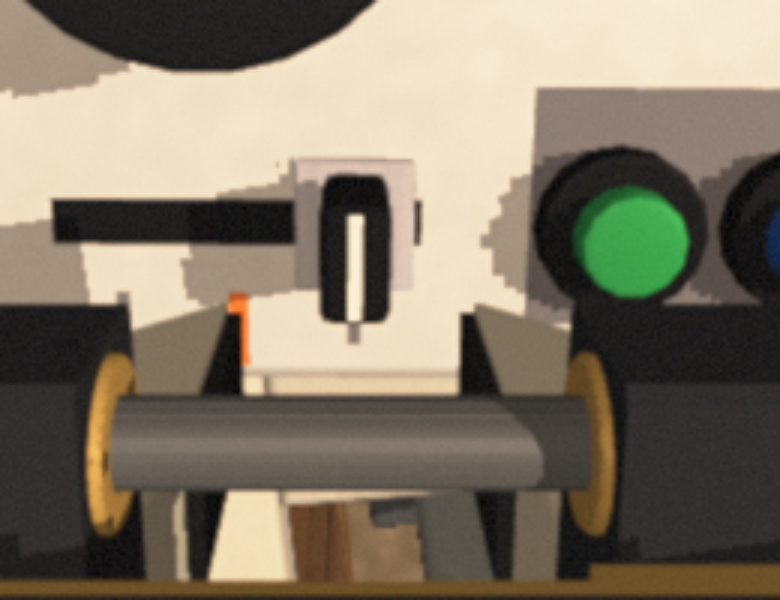

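The tab's stripe is at px (319,259), midway between the open fingers, and the orange mark is at (280,280). I'll go down and pinch.

Request:
carry_out(claw=[4, 4, 4, 4, 1, 1, 1, 1], delta_pos=[[0.1, 0, 4], [0, 0, 3], [0, 0, 1.2], [0, 0, 0], [0, 0, 0], [0, 0, 0], [0, 0, 0], [0, 0, 0]], angular=[[0, 0, 0], [0, 0, 0], [0, 0, 0], [0, 0, 0], [0, 0, 0], [0, 0, 0], [0, 0, 0], [0, 0, 0]], force=30)

```text
clock: 8.4
position: [0.5208, 0.1413, 0.1622]
ee_rot: [3.138, -0.152, 0.002]
force: [-1.6, -2.9, 6.5]
width: 0.175
gripper_force: 30.0
```

Request:
carry_out(claw=[1, 1, 1, 1, 1, 1, 1, 1], delta_pos=[[0, -0.5, 0], [0, -0.5, 0], [0, -0.5, 0], [0, -0.5, 0], [0, -0.5, 0], [0, -0.4, 0], [0, 0, 0], [0, 0, 0]], angular=[[0, 0, 0], [0, 0, 0], [0, 0, 0], [0, 0, 0], [0, 0, 0], [0, 0, 0], [0, 0, 0], [0, 0, 0]])

```text
clock: 9.2
position: [0.5236, 0.1683, 0.1622]
ee_rot: [3.135, -0.154, 0.002]
force: [-2.0, -7.9, 10.8]
width: 0.171
gripper_force: 30.0
```

```bash
python3 - <<'E'
from h import *
p={n:arm.get_image(n) for n in ['wrist','side','scene']}
for n in p: cv2.imwrite(f'pics/{n}3.png',p[n]['frame'][:,:,::-1])
print([np.round(arm.observe()[k],4) for k in ['position','force','width','clock']])
a=cv2.resize(p['wrist']['frame'][180:330,220:420,::-1],(800,600)); cv2.imwrite('pics/w3c.png',a)
b=cv2.resize(p['side']['frame'][170:270,330:430,::-1],(400,400),interpolation=2);c=cv2.resize(p['scene']['frame'][160:260,290:390,::-1],(400,400),interpolation=2)
cv2.imwrite('pics/s3c.png',np.hstack([b,c]))
E
```

```text
[array([0.5236, 0.1681, 0.1622]), array([-2.9543, -8.0344,  9.9419]), np.float64(0.1709), np.float64(9.35)]
```

View pics/w3c.png

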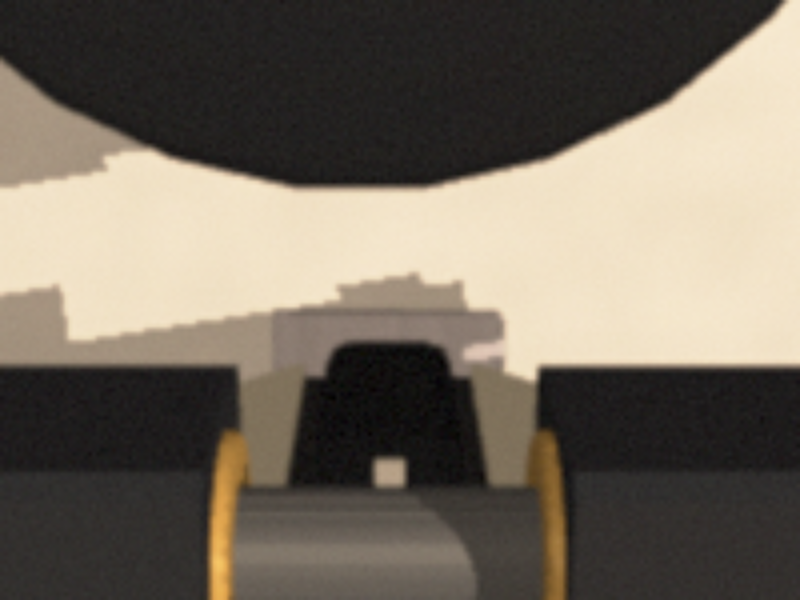

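View pics/s3c.png

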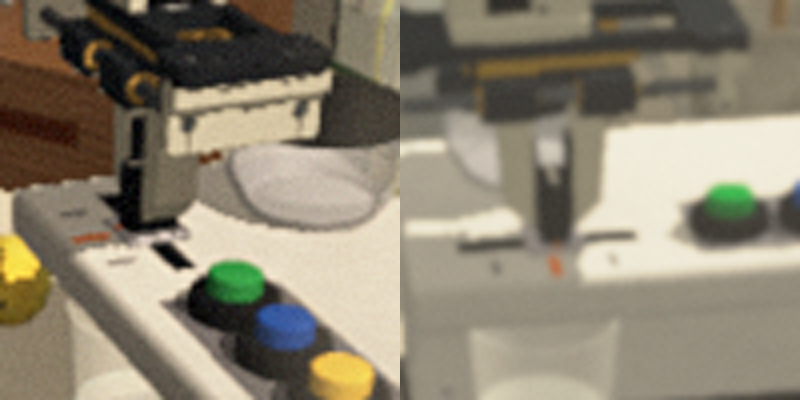

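The gate has moved with the fingers and the keys are up. It sits a little short of the orange mark, about 27 mm by TCP travel and 25 mm by spring force, so I'll add about 3 mm and then check it.

Request:
carry_out(claw=[1, 1, 1, 1], delta_pos=[[0, -0.15, 0], [0, -0.15, 0], [0, 0, 0], [0, 0, 0]], angular=[[0, 0, 0], [0, 0, 0], [0, 0, 0], [0, 0, 0]])

```text
clock: 9.75
position: [0.5238, 0.171, 0.1622]
ee_rot: [3.135, -0.154, 0.001]
force: [-3.0, -8.3, 11.4]
width: 0.174
gripper_force: 30.0
```

```bash
python3 - <<'E'
from h import *
np.set_printoptions(precision=4,suppress=True)
v=np.load('v.npy'); F=[]
for i in range(3):
    for n in ['scene','side','wrist']:
        p=arm.get_image(n); s=arm.observe(); F.append(np.r_[s['position'],s['force'],s['width']])
        if n=='wrist' or i: continue
        for l in ['gate_top','half_mark']:
            q=arm.place_of(l,p)
            if q: print(n,l,np.array(q[0]['centre'])*[640,480],q[0]['conf'],onz(ray(p,q[0]['centre']),.188 if l[0]=='g' else .15))
        h=cv2.cvtColor(p['frame'],cv2.COLOR_RGB2HSV); m=cv2.inRange(h,(4,130,120),(16,255,255))
        c0=proj(p,np.array([.49,.17,.15])); N,_,st,c=cv2.connectedComponentsWithStats(m)
        for j in range(1,N):
            if np.hypot(*(c[j]-c0))<25 and st[j,4]>2: print(n,'orange',c[j],st[j,4],onz(ray(p,c[j]/[640,480]),.15))
        cv2.imwrite(f'pics/{n}4.png',cv2.resize(p['frame'][int(c0[1])-30:int(c0[1])+30,int(c0[0])-40:int(c0[0])+40,::-1],(400,300),interpolation=0)); print(n,'crop origin',c0.astype(int)-[40,30])
print(np.mean(F,0),np.std(F,0))
cv2.imwrite('pics/s4.png',np.hstack([cv2.imread('pics/side4.png'),cv2.imread('pics/scene4.png')]))
# shut gate/orange mark in earlier wrist picture w2 : TCP (.5193,.1409)
E
```

```text
scene gate_top [326.912 202.08 ] 0.67 [0.5282 0.1694 0.188 ]
scene half_mark [323.584 219.888] 0.65 [0.5249 0.1778 0.15  ]
scene orange [328.4 226.2] 5 [0.4941 0.1752 0.15  ]
scene crop origin [291 196]
side gate_top [369.6  205.92] 0.69 [0.5357 0.1834 0.188 ]
side half_mark [362.816 223.68 ] 0.8 [0.5243 0.1871 0.15  ]
side orange [352.8333 228.8333] 12 [0.494  0.1735 0.15  ]
side crop origin [311 199]
[ 0.5239  0.1709  0.1622 -2.0935 -8.3878 10.4414  0.1726] [0.     0.     0.     0.3773 0.5126 0.3058 0.0024]
```

View pics/s4.png

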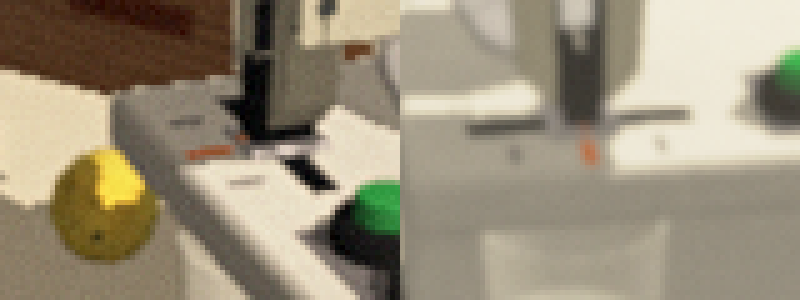

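The orange mark from both cameras, carried back to the slot, is at y≈0.1715, and the TCP is at 0.1709. One last 0.5 mm nudge, then hold.

Request:
carry_out(claw=[1, 1, 1, 1], delta_pos=[[0, -0.06, 0], [0, 0, 0], [0, 0, 0], [0, 0, 0]], angular=[[0, 0, 0], [0, 0, 0], [0, 0, 0], [0, 0, 0]])

```text
clock: 10.8
position: [0.5239, 0.1714, 0.1622]
ee_rot: [3.135, -0.154, 0.002]
force: [-2.1, -8.7, 10.6]
width: 0.171
gripper_force: 30.0
```

```bash
python3 -c "
from cell import arm
s=arm.observe(); print(s['position'],s['force'],s['gripper_force']); print(arm.sign_off())"
```

```text
[0.52392971 0.17141918 0.16220265] [-2.13618691 -8.69156273 10.58994632] 29.995725452899933
the job is handed in; nothing more can be done
None
```

I pressed green, yellow and blue in that order, each all the way down. The gate is pinched at the orange halfway mark (estimated to within about 1–2 mm) with the keys up, and the job is handed in; no verdict came back.

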